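# Seat the cells and snap the battery cover shut on a bench tester

### The job

The tester lies face down on its foam pad with its battery bay open. Press home every battery cell that still stands proud until it clicks in, and close the battery cover until it snaps shut. Feel for each click and stop there: do not lean hard on the tester, never force the cover down onto a proud cell, and leave the other things on the table where they are.

Things in the scene. Friction and masses are not known exactly. Their poses are not given: they have to be found in the camera images.
- pad: Blue-grey foam pad, 280 x 150 x 30 mm; origin at the centre of its underside, x along its length, y across. The tester (dark grey case 215 x 96 x 46 mm) lies face down on it, centred and square to it, sunk by an unknown 0 to 13 mm: its upturned back face is 63 to 76 mm above this origin. Pressing sinks it 1 mm more per 9 N, springing back. Keep every push on it under 20 N.
- bay (a point): Centre of the open battery bay in plan, on the tester's centre line, at the foam's top face (30 mm above the table); axes as the pad's. The bay is 92 mm along x, 68 mm along y. Three cells, green and gold, 26 mm thick, 49 mm long, lie in it along y, 29 mm apart along x: a, b, c. The tops of cells at home are 5 mm below the back face; each pivots 22 mm off the centre line.
- cell_a (a joint): Cell a: 29 mm to the -x side of the bay's centre, gold button end towards pad +y. Value: its tilt in rad about its other end; 0 = home, about 0.17 = proud, the button end 8 mm high (3 mm above the case's back face). It rests in one or the other. Press it 12 mm off the bay's centre line, on the +y side: there it gives 5 to 6 mm, the push peaks at about 9 N in the first half, then it drops home by itself.
- cell_b (a joint): Cell b: at the bay's centre, gold button end towards pad -y. Value: its tilt in rad about its other end; 0 = home, about 0.17 = proud, the button end 8 mm high (3 mm above the case's back face). It rests in one or the other. Press it 12 mm off the bay's centre line, on the -y side: there it gives 5 to 6 mm, the push peaks at about 9 N in the first half, then it drops home by itself.
- cell_c (a joint): Cell c: 29 mm to the +x side of the bay's centre, gold button end towards pad +y. Value: its tilt in rad about its other end; 0 = home, about 0.17 = proud, the button end 8 mm high (3 mm above the case's back face). It rests in one or the other. Press it 12 mm off the bay's centre line, on the +y side: there it gives 5 to 6 mm, the push peaks at about 9 N in the first half, then it drops home by itself.
- hinge_line (a point): Middle of the cover's hinge in plan, at the foam's top face (30 mm above the table); axes as the pad's. The hinge runs along y, 2 mm below the tester's back face (so 31 to 44 mm above this point). The shut cover reaches 102 mm from here towards -x.
- cover (a joint): Dark grey battery cover, 100 x 75 x 3 mm. Value: opening angle, rad; 0 = shut, flush; 1.57 = upright; more = leaning back to +x. Stays where left (0.03 N m). The ribbed black thumb pad at its free end, 20 x 40 mm, is centred 88 mm from the hinge, 3 mm thick on the cover; shut, its top is 2 mm above the case. There it meets its catch at about 0.065, takes about 9 N at most, snaps to 0 and stays.
- old_cell_1: Used cell, red and steel, 26 mm diameter, 49 mm tall, standing; origin at the centre of its foot. Leave it where it is.
- old_cell_2: Another used cell, the same as old_cell_1. Leave it where it is.
- screwdriver: Screwdriver lying beside the pad; origin under its middle. Leave it where it is.
- kit_board: Green tree-shaped circuit board, 100 x 60 mm, on a card mat; origin at the centre of its underside. Leave it where it is.
- side_cutters: Side cutters with red handles, 120 mm long, on a card mat; origin under the joint. Leave it where it is.
- parts_tray: Clear tray of small parts, 130 x 90 x 30 mm; origin at the centre of its underside. Leave it where it is.
- solder_spool: Solder spool, 60 mm diameter, 33 mm high; origin at the centre of its underside. Leave it where it is.
- tip_cleaner: Steel tin with brass wool, 68 mm diameter, 36 mm high; origin at the centre of its underside. Leave it where it is.

How it is judged:
By the outcome, as a careful person would: the job done as asked, in the order asked, and still so for the second after the job is handed in, with the robot touching nothing.
It also fails if it takes over 67 s, if anything falls off the work surface, if the arm or the gripper's body presses on something with over 40 N, if the wrist force passes 120 N, or if a joint passes its speed limit or range.

### The arm

A 6-joint arm with a two-finger parallel gripper is mounted at the origin on the work surface. World frame = base frame: x ahead of the robot, y to its left, z up, the work surface at z = 0. Lengths are in mm, angles in rad, forces in N, time in s.
With the tool pointing down it reaches from about 275 to 750 mm from the base axis. Payload 10.2 kg.
Tool frame: the origin (TCP) lies midway between the tips of the shut fingers; the grasp point (between the pads) lies grasp_offset behind it (grasp_offset is the distance from the TCP to the grasp point, in mm); x points along the fingers, z is the direction in which the jaws open and shut, and the axes are right-handed (so a half turn about x gives the same grasp; the last joint's range is limited). The gripper opens to 85 mm and grips with 20 to 120 N. Pads are 22 mm wide; open, the fingers measure 114 mm over their backs; the gripper's body (76 mm by 85 mm) begins 54 mm behind the grasp point. The pads swing forward as they close: fully open they stand 13 mm farther back than shut.
Start: joints at [-1.347, 0.313, 1.498, -0, 1.331, -0.223], TCP at [226.832, -473.475, 231.294] pointing down, gripper open.
Joint ranges: [-2.94, 2.94], [-0.97, 2.17], [0.19, 2.56], [-1.23, 4.37], [0.02, 3.11], [-2.88, 2.88]. Speed limits (rad/s): [2.39, 2.39, 3.01, 3.14, 3.14, 3.14].

### API

Orientations are given as a unit quaternion [w, x, y, z].
In Python, from rig import sense, capture, calibration, finish_job, grasp_offset gives the robot as it stands.
- The arm moves only by the shell command python3 -m jog 'ROWS' [FORCE]. ROWS is JSON, a list of rows, each an object with "linear": the shift along the tool's x, y, z scaled (see below), a list of three; "rotation": the turn, a rotation vector about the tool's x, y, z scaled (see below), a list of three; "grip": the finger opening in mm, from 0 to 85.4. A call has 1 to 20 rows; each row is the pose to reach, as a shift and turn from the pose measured when the call began, along the tool's axes at that moment; what a row does not reach only later rows make up. The controller multiplies each number of a shift by 0.3 m and each number of a turn by 0.5 rad. A row lasts 1/12 s, in which the tool goes at most 41.7 mm and 7.16 degrees, less where a joint would pass 70% of its speed; a pose out of reach is approached as far as the arm can. A call with a number of a shift or a turn outside -1 to 1 is refused whole. A call with a gripper value outside its range is refused whole. The fingers move at their own pace and stop on an object; FORCE is the grip in N (left out, the last holds). Time passes only in rows, so rows that repeat a pose let the fingers close. It gives the time, the measured TCP pose, the force and the opening at its end, in the units of the state.
- sense(): the state, without advancing time (a new reading comes with each control period).
- capture(name): name is "side" or "top"; returns (picture, depth): 420x560x3 uint8, red, green, blue; 420x560 float32, mm along the optical axis (not along the pixel's ray), 0 where there is no reading.
- calibration(name): a dict with "intrinsics" (3x3 intrinsics, pixels), "world_from_camera" (4x4, takes a point from camera to world coordinates). Camera axes: x right, y up, looking along -z (the intrinsics and any distortion apply to the point x, -y, -z); pixel columns grow to the right and rows downward; lengths in mm; the calibration is good to about 2 mm. A picture is of the moment at which its call begins. calibration takes no time and is no camera call.
- finish_job(): hands the job in, once; it reports no verdict.
The state is a dict: "time_s": time; "joints": joint angles; "dq": joint speeds; "tau": joint torques, N m; "eef_pos": TCP position; "ee_rot": TCP orientation; "force": force on the tool from outside, world axes, zero at the start; "wrist_torque": the same for the moment, N m; "grip_width": opening from 0.0 (shut) to 1.0 (fully open).
Only numpy, scipy, OpenCV 4.12 (cv2) and the standard library are available. Lean on these libraries where they do the work, as an engineer would, in place of code of your own. Each camera call takes 0.05 s, during which the arm holds its last target.

## Working session

There is one attempt and no reset: what is moved stays moved. The work goes in short steps, Python scripts to look and compute and a shell command to move; the robot and the scene stay as the last step left them, time stands still between calls to the robot, and variables do not carry over. Pictures are saved under pics/ and viewed, and the job is handed in when it is done.

```bash
mkdir -p pics; ls; python3 - <<'E'
from rig import *
import cv2,numpy as np
print(sense()); print(grasp_offset)
for n in("side","top"):
    p,d=capture(n); cv2.imwrite(f"pics/{n}0.png",p[...,::-1]); np.save(f"pics/{n}0.npy",d); np.save(f"pics/{n}0rgb.npy",p)
    print(n,calibration(n))
E
```

```text
pics
{'time_s': 0.0, 'joints': array([-1.34739227e+00,  3.13451547e-01,  1.49842673e+00,  8.11329329e-06,
        1.33101646e+00, -2.23400168e-01]), 'dq': array([-0.00035277, -0.00018556, -0.00123313,  0.00116079, -0.00051775,
        0.00117897]), 'tau': array([ 1.15571152e-04, -4.12265897e+01, -2.59742457e+01, -1.85445106e-04,
        4.20048207e-03, -1.51817716e-06]), 'eef_pos': array([ 226.77748373, -473.20983266,  230.73818899]), 'ee_rot': array([ 0.59802487,  0.37712844,  0.59867197, -0.37647346]), 'force': array([-0.03252938, -0.27513452, -0.96478994]), 'wrist_torque': array([-0.03980514,  0.04354953,  0.00686225]), 'grip_width': 1.0027678635129835}
18.700000000000003
side {'intrinsics': array([[393.19107713,   0.        , 276.40899241],
       [  0.        , 393.19107713, 205.23383098],
       [  0.        ,   0.        ,   1.        ]]), 'world_from_camera': array([[-9.97078996e-01,  5.38294812e-02, -5.41836050e-02,
         4.78964266e+02],
       [-7.63360274e-02, -7.25636925e-01,  6.83830289e-01,
         7.00711862e+02],
       [-2.50739479e-03,  6.85968979e-01,  7.27626465e-01,
         8.10855250e+02],
       [ 0.00000000e+00,  0.00000000e+00,  0.00000000e+00,
         1.00000000e+00]])}
top {'intrinsics': array([[521.08424254,   0.        , 278.42436687],
       [  0.        , 521.08424254, 200.16365866],
       [  0.        ,   0.        ,   1.        ]]), 'world_from_camera': array([[ 7.85173412e-06,  9.84560558e-01, -1.75044300e-01,
         2.87531633e+02],
       [-9.99862363e-01, -2.89639510e-03, -1.63360191e-02,
        -1.11791327e+01],
       [-1.65907975e-02,  1.75020336e-01,  9.84425024e-01,
         1.45778082e+03],
       [ 0.00000000e+00,  0.00000000e+00,  0.00000000e+00,
         1.00000000e+00]])}
```

View pics/side0.png

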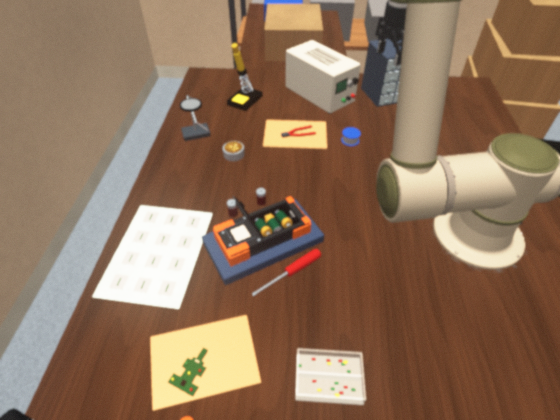

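View pics/top0.png

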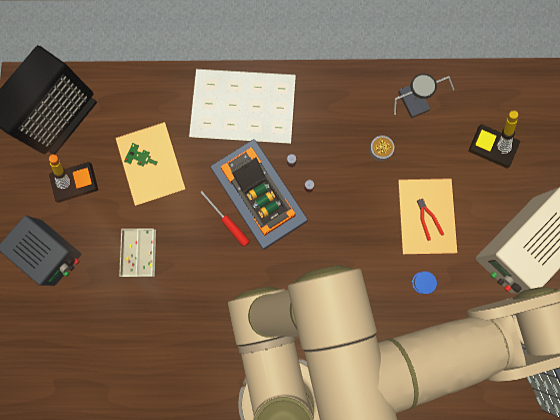

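The side view shows the pad at about (262,235) and the top view at about (258,195). The bay is open, the screwdriver lies beside the pad, and the used cells stand on the far side. Next I'll enlarge both crops.

```bash
python3 - <<'E'
import cv2
a=cv2.imread("pics/top0.png")[130:255,195:320]; cv2.imwrite("pics/topc.png",cv2.resize(a,None,fx=4.7,fy=4.7,interpolation=cv2.INTER_CUBIC))
a=cv2.imread("pics/side0.png")[170:290,190:340]; cv2.imwrite("pics/sidec.png",cv2.resize(a,None,fx=5,fy=5,interpolation=cv2.INTER_CUBIC))
E
```

```text
(no output)
```

View pics/topc.png

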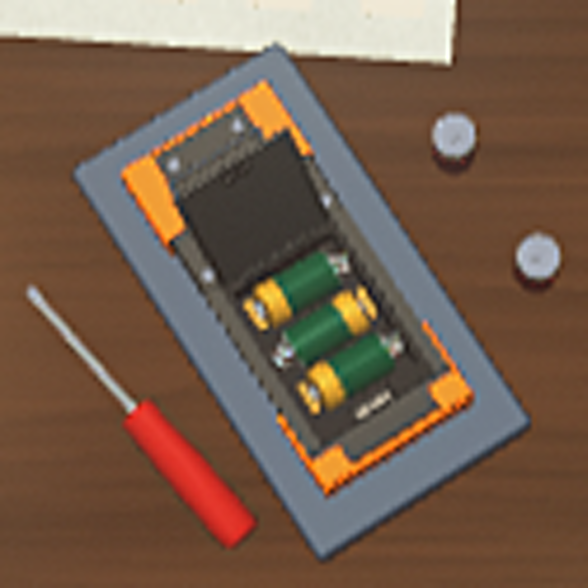

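View pics/sidec.png

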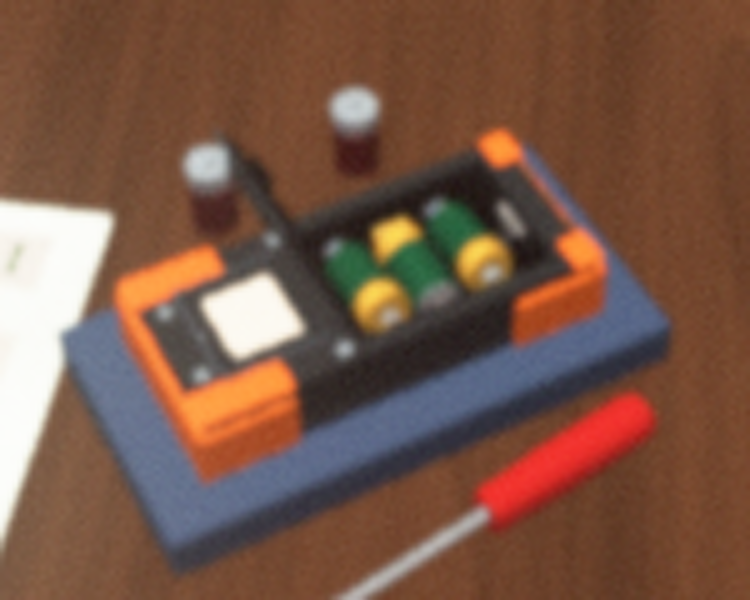

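The close-ups show a (nearest the arm) and c with gold ends towards +y, b's towards -y. The cover is open about upright or leaning back. Next I measure the pad pose and heights.

```bash
cat > h.py <<'E'
import numpy as np,cv2
from rig import calibration
def pts(n,d):
    c=calibration(n);K=c["intrinsics"];T=c["world_from_camera"]
    v,u=np.mgrid[0:d.shape[0],0:d.shape[1]]
    P=np.stack([(u-K[0,2])/K[0,0]*d,-(v-K[1,2])/K[1,1]*d,-d],-1)
    W=P@T[:3,:3].T+T[:3,3]; W[d==0]=np.nan; return W
def onplane(n,uv,z):
    c=calibration(n);K=c["intrinsics"];T=c["world_from_camera"]
    uv=np.atleast_2d(uv).astype(float)
    r=np.stack([(uv[:,0]-K[0,2])/K[0,0],-(uv[:,1]-K[1,2])/K[1,1],-np.ones(len(uv))],-1)@T[:3,:3].T
    return T[:3,3]+r*((z-T[2,3])/r[:,2])[:,None]
E
python3 - <<'E'
from h import *
for n,box in (("top",(195,320,130,255)),("side",(190,340,170,290))):
    d=np.load(f"pics/{n}0.npy");p=np.load(f"pics/{n}0rgb.npy").astype(int);W=pts(n,d)
    m=np.zeros(d.shape,bool);u0,u1,v0,v1=box
    m[v0:v1,u0:u1]=True
    m&=(p[...,2]>p[...,0]+8)&(abs(W[...,2]-30)<12)
    if n=="side": m&=p[...,2]<170
    nn,l,s,_=cv2.connectedComponentsWithStats(m.astype(np.uint8)); k=1+s[1:,4].argmax(); m=l==k
    print(n,m.sum(),"pad z median",np.nanmedian(W[m][:,2]))
    ct,_=cv2.findContours(m.astype(np.uint8),cv2.RETR_EXTERNAL,cv2.CHAIN_APPROX_NONE)
    q=onplane(n,ct[0][:,0,:],30.)
    rc=cv2.minAreaRect(q[:,:2].astype(np.float32)); print(rc); print(cv2.boxPoints(rc))
    tab=(W[...,2]<15)&(W[...,2]>-15); print("table z",np.nanmedian(W[tab][:,2]), "noise",np.nanstd(W[m][:,2]))
    o=(p[...,0]>200)&(p[...,1]>90)&(p[...,1]<190)&(p[...,2]<100); mm=np.zeros_like(o);mm[v0:v1,u0:u1]=o[v0:v1,u0:u1]
    z=W[mm][:,2]; print("orange z",np.nanpercentile(z,[10,30,50,70,90]))
E
```

```text
top 2065 pad z median 30.56637222402196
((562.3490600585938, 69.08760833740234), (277.3275451660156, 148.14895629882812), 32.872188568115234)
[[405.6825    56.03945 ]
 [486.09277  -68.38841 ]
 [719.0156    82.135765]
 [638.60535  206.56363 ]]
table z 0.8569325308193356 noise 3.1009090136634025
orange z [64.13576509 70.01738723 73.12443537 74.92333318 77.78005591]
side 1724 pad z median 28.522017823516876
((561.673095703125, 81.2057113647461), (281.1487731933594, 150.4356231689453), 30.75399398803711)
[[402.40475   73.96257 ]
 [479.3304   -55.317413]
 [720.9414    88.44885 ]
 [644.01575  217.72884 ]]
table z -0.8063436251688358 noise 2.60172513933278
orange z [60.90798715 65.35086231 71.59821075 72.87963864 74.26661461]
```

```bash
python3 - <<'E'
from h import *
from rig import capture
D={"top":[], "side":[]};C={"top":[], "side":[]}
for i in range(4):
    for n in D:
        p,d=capture(n);D[n].append(np.where(d==0,np.nan,d));C[n].append(p.astype(float))
res={}
for n in D:
    d=np.nanmedian(D[n],0);p=np.mean(C[n],0);np.save(f"pics/{n}d.npy",d);np.save(f"pics/{n}p.npy",p)
    print(n,"temporal noise",np.nanmedian(np.nanstd(D[n],0)))
    W=pts(n,d)
    hsv=cv2.cvtColor(p.astype(np.uint8),cv2.COLOR_RGB2HSV).astype(int)
    if n=="top": u0,u1,v0,v1=195,320,130,255
    else: u0,u1,v0,v1=190,340,170,290
    reg=np.zeros(d.shape,bool);reg[v0:v1,u0:u1]=True
    # pad top pixels with robust lines
    m=reg&(hsv[...,0]>95)&(hsv[...,0]<125)&(hsv[...,1]>50)&(hsv[...,2]>70)
    l,s=cv2.connectedComponentsWithStats(m.astype(np.uint8))[1:3];m=l==1+s[1:,4].argmax()
    ct=cv2.findContours(m.astype(np.uint8),cv2.RETR_EXTERNAL,cv2.CHAIN_APPROX_NONE)[0][0]
    q=onplane(n,ct[:,0,:],30.)[:,:2]
    rc=cv2.minAreaRect(q.astype(np.float32)); b=cv2.boxPoints(rc)
    L=[]
    for i in range(4):
        a,e=b[i],b[(i+1)%4];t=(e-a)/np.linalg.norm(e-a);nrm=np.array([-t[1],t[0]])
        s_=(q-a)@t;dd=(q-a)@nrm
        k=(abs(dd)<7)&(s_>15)&(s_<np.linalg.norm(e-a)-15)
        f=cv2.fitLine(q[k].astype(np.float32),cv2.DIST_HUBER,0,.01,.01).ravel(); L.append(f)
        print(n,k.sum(),"edge angle",np.degrees(np.arctan2(f[1],f[0])),"pt",f[2:])
    X=[]
    for i in range(4):
        f,g=L[i],L[(i+1)%4]
        A=np.array([[f[0],-g[0]],[f[1],-g[1]]]);t=np.linalg.solve(A,g[2:]-f[2:]);X.append(f[2:]+t[0]*f[:2])
    X=np.array(X);print("corners",X.round(1),"centre",X.mean(0),"sides",[np.linalg.norm(X[i]-X[i-1]) for i in range(4)])
    out=p[v0:v1,u0:u1,::-1].copy().astype(np.uint8); out[m[v0:v1,u0:u1]]=(255,0,255); cv2.imwrite(f"pics/mask_{n}.png",cv2.resize(out,None,fx=3,fy=3,interpolation=0))
E
python3 -c "
import cv2,numpy as np
a=cv2.imread('pics/mask_top.png');b=cv2.imread('pics/mask_side.png');c=np.zeros((375,830,3),np.uint8);c[:375,:375]=a;c[:360,375:825]=b;cv2.imwrite('pics/m.png',cv2.resize(c,(800,361)))"
```

```text
top temporal noise 2.407654
top 72 edge angle -57.178207 pt [446.49493   -4.182898]
top 28 edge angle 33.233257 pt [517.77    -46.33447]Traceback (most recent call last):
  File "<stdin>", line 27, in <module>
cv2.error: OpenCV(4.12.0) /io/opencv/modules/imgproc/src/linefit.cpp:50: error: (-215:Assertion failed) count > 0 in function 'fitLine2D_wods'

[ WARN:0@0.012] global loadsave.cpp:275 findDecoder imread_('pics/mask_top.png'): can't open/read file: check file path/integrity
[ WARN:0@0.012] global loadsave.cpp:275 findDecoder imread_('pics/mask_side.png'): can't open/read file: check file path/integrity
Traceback (most recent call last):
TypeError: int() argument must be a string, a bytes-like object or a real number, not 'NoneType'
```

```bash
python3 - <<'E'
from h import *
from rig import capture
D=[];C=[]
for i in range(4):
    p,d=capture("side");D.append(np.where(d==0,np.nan,d));C.append(p.astype(float))
np.save("pics/sided.npy",np.nanmedian(D,0));np.save("pics/sidep.npy",np.mean(C,0))
canv=np.zeros((375,825,3),np.uint8)
for n in("top","side"):
    d=np.load(f"pics/{n}d.npy");p=np.load(f"pics/{n}p.npy")
    hsv=cv2.cvtColor(p.astype(np.uint8),cv2.COLOR_RGB2HSV).astype(int)
    u0,u1,v0,v1=(195,320,130,255) if n=="top" else (190,340,170,290)
    reg=np.zeros(d.shape,bool);reg[v0:v1,u0:u1]=True
    vmin=70
    m=reg&(hsv[...,0]>95)&(hsv[...,0]<130)&(hsv[...,1]>50)&(hsv[...,2]>vmin)
    if n=="side": print("V hist",np.histogram(hsv[...,2][reg&(hsv[...,0]>95)&(hsv[...,0]<130)&(hsv[...,1]>50)],12))
    l,s=cv2.connectedComponentsWithStats(m.astype(np.uint8))[1:3]
    print(s[1:][s[1:,4]>50])
    m=np.isin(l,1+np.where(s[1:,4]>50)[0])
    hull=cv2.convexHull(np.argwhere(m)[:,::-1].astype(np.float32))[:,0]
    q=onplane(n,hull,30.)[:,:2]
    print(n,cv2.minAreaRect(q.astype(np.float32)),cv2.boxPoints(cv2.minAreaRect(q.astype(np.float32))).round(1).tolist())
    out=p[v0:v1,u0:u1,::-1].astype(np.uint8).copy(); out[m[v0:v1,u0:u1]]=(255,0,255); o=cv2.resize(out,None,fx=3,fy=3,interpolation=0)
    if n=="top": canv[:375,:375]=o
    else: canv[:360,375:]=o
cv2.imwrite("pics/m.png",canv[:,:800])
E
```

```text
[[265 197  32  40  61]
 [250 197  58  52  94]]
top ((482.7812805175781, 17.872756958007812), (87.46429443359375, 147.46682739257812), 33.00412368774414) [[405.8999938964844, 55.900001525878906], [486.29998779296875, -67.80000305175781], [559.5999755859375, -20.100000381469727], [479.29998779296875, 103.5]]
V hist (array([ 85,  44,  33,  40,  38,  40,  51,  70,  95, 242, 618, 264]), array([ 57.        ,  64.66666667,  72.33333333,  80.        ,
        87.66666667,  95.33333333, 103.        , 110.66666667,
       118.33333333, 126.        , 133.66666667, 141.33333333,
       149.        ]))
[[ 203  222  120   58 1499]]
side ((562.2677001953125, 78.55690002441406), (276.1234130859375, 146.19491577148438), 31.902559280395508) [[406.3999938964844, 67.69999694824219], [483.70001220703125, -56.5], [718.0999755859375, 89.5], [640.7999877929688, 213.60000610351562]]
```

View pics/m.png

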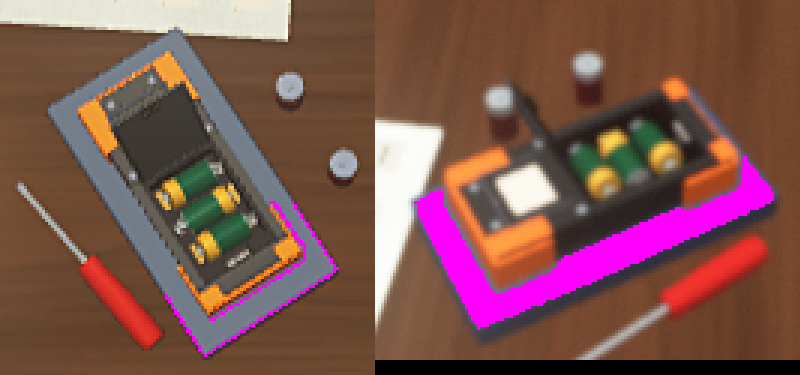

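The side mask covers the pad's top face, while the top mask was incomplete. The two views disagree by about 9 mm in y, so I'll check them against shared table features (sheet and mat corners).

```bash
python3 - <<'E'
from h import *
t=[(195,69),(295,74),(292,143),(190,138),(117,136),(167,123),(185,189),(134,205),(400,180),(452,179),(457,252),(403,254)]
s=[(98,296),(140,206),(212,208),(178,305),(154,404),(150,332),(247,318),(259,384),(267,121),(263,146),(326,147),(327,122)]
a=onplane("top",t,0);b=onplane("side",s,0)
# yellow mat near: match order by nearest
for x,z in zip(a,b): print(x[:2].round(0),z[:2].round(0),(z-x)[:2].round(0))
for n in("top","side"):
  W=pts(n,np.load(f"pics/{n}d.npy"))
  print(n,"table plane z at spots", [round(float(np.nanmedian(W[v-6:v+6,u-6:u+6,2])),1) for u,v in ([(360,100),(330,180),(100,110),(200,270)] if n=="top" else [(330,180),(200,180),(280,320),(420,300)])])
E
```

```text
[945. 262.] [932. 259.] [-13.  -3.]
[927. -36.] [924. -30.] [-3.  6.]
[715. -26.] [719. -37.] [  5. -11.]
[731. 271.] [740. 268.] [ 9. -2.]
[738. 485.] [734. 479.] [-5. -5.]
[777. 339.] [785. 337.] [ 7. -3.]
[580. 280.] [578. 288.] [-2.  8.]
[534. 425.] [537. 427.] [3. 3.]
[ 604. -334.] [ 604. -469.] [  -0. -135.]
[ 606. -481.] [ 604. -326.] [ -2. 155.]
[ 399. -483.] [ 397. -336.] [ -2. 147.]
[ 394. -333.] [ 392. -478.] [  -2. -145.]
top table plane z at spots [0.8, 0.8, 0.5, 0.6]
side table plane z at spots [-1.6, -1.6, -0.9, -0.8]
```

```bash
python3 - <<'E'
from h import *
t=np.array([(75,172),(278,45),(528,422),(322,555)])/4.704+[195,130]-.4
s=np.array([(175,542),(64,337),(668,322)])/5+[190,170]-.4
a=onplane("top",t,30);b=onplane("side",s,30)
print(a.round(1),a.mean(0));print(b.round(1),(b[1]+b[2])/2)
for n in("top","side"):
    d=np.load(f"pics/{n}d.npy");p=np.load(f"pics/{n}p.npy").astype(np.uint8);W=pts(n,d)
    hsv=cv2.cvtColor(p,cv2.COLOR_RGB2HSV).astype(int)
    u0,u1,v0,v1=(195,320,130,255) if n=="top" else (190,340,170,290)
    reg=np.zeros(d.shape,bool);reg[v0:v1,u0:u1]=True
    m=reg&(hsv[...,0]>95)&(hsv[...,0]<130)&(hsv[...,1]>(25 if n=="top" else 50))&(hsv[...,2]>(100 if n=="top" else 105))
    m=cv2.morphologyEx(m.astype(np.uint8),cv2.MORPH_OPEN,np.ones((3,3)))
    l,st=cv2.connectedComponentsWithStats(m)[1:3];m=np.isin(l,1+np.where(st[1:,4]>100)[0])
    print(st[1:][st[1:,4]>100])
    hull=cv2.convexHull(np.argwhere(m)[:,::-1].astype(np.float32))[:,0]
    rc=cv2.minAreaRect(onplane(n,hull,30.)[:,:2].astype(np.float32));print(n,rc)
    # colours of cells
    for nm,mm in (("green",(hsv[...,0]>50)&(hsv[...,0]<90)&(hsv[...,1]>110)),("gold",(hsv[...,0]>19)&(hsv[...,0]<32)&(hsv[...,1]>110)&(hsv[...,2]>120)),("orange",(hsv[...,0]<19)&(hsv[...,1]>150)&(hsv[...,2]>190)&(W[...,2]>40))):
        mm=(mm&reg).astype(np.uint8)
        k,l,st,ce=cv2.connectedComponentsWithStats(mm)
        for i in range(1,k):
            if st[i,4]>12:
                z=W[l==i]; print(n,nm,st[i,4],"px",ce[i].round(1),"W",np.nanmedian(z,0).round(1),"z10/90",np.nanpercentile(z[:,2],[10,90]).round(1))
E
```

```text
[[639.4 204.1  30. ]
 [717.9  82.9  30. ]
 [487.5 -66.   30. ]
 [409.5  54.6  30. ]] [563.57422773  68.90359892  30.        ]
[[639.5 207.6  30. ]
 [716.   91.2  30. ]
 [410.3  58.6  30. ]] [563.13333707  74.92273643  30.        ]
[[ 212  140   95  108 1972]]
top ((563.3731689453125, 69.43025970458984), (275.34552001953125, 146.5202178955078), 32.91957092285156)
top green 79 px [259.8 189. ] W [565.3  62.   69.4] z10/90 [65.6 73.3]
top green 90 px [262.2 200.5] W [534.8  56.5  65.9] z10/90 [62.2 68.6]
top green 85 px [271.5 206.6] W [516.2  31.8  69.4] z10/90 [65.2 72.4]
top gold 21 px [252.5 192.5] W [556.1  81.   73.8] z10/90 [71.  75.3]
top gold 23 px [268.8 195.5] W [549.3  37.6  66. ] z10/90 [64.  68.3]
top gold 24 px [264.2 210. ] W [506.9  50.6  73. ] z10/90 [70.2 75.3]
top orange 71 px [251.1 153.1] W [664.5  86.9  75. ] z10/90 [72.9 77.4]
top orange 122 px [227.4 171.5] W [614.3 150.4  74.6] z10/90 [71.7 76.8]
top orange 154 px [275.6 222.1] W [469.5  23.8  73. ] z10/90 [65.9 76.1]
[[ 204  225  118   54 1309]]
side ((564.7412109375, 75.87406921386719), (275.4938049316406, 143.14541625976562), 32.8878173828125)
side green 59 px [280.1 215.1] W [522.6  33.5  66.4] z10/90 [61.  69.2]
side green 46 px [259.9 223. ] W [571.   66.3  67. ] z10/90 [63.6 69.1]
side green 62 px [273.3 222.9] W [537.7  60.3  64.6] z10/90 [61.2 66.4]
side gold 40 px [268.3 217.1] W [552.3  41.8  63.9] z10/90 [59.1 66.4]
side gold 31 px [284.4 219.6] W [511.   53.   70.8] z10/90 [66.7 72.3]
side gold 36 px [264.5 228. ] W [558.   83.5  70.7] z10/90 [67.  72.6]
side orange 36 px [289.6 199.6] W [500.4 -15.3  72.6] z10/90 [71.2 73.8]
side orange 96 px [303.8 223.5] W [459.3  58.4  65.9] z10/90 [61.6 73.6]
side orange 472 px [230.1 242.2] W [634.9 144.6  72.3] z10/90 [61.5 73.8]
```

Gold ends read z of about 73 for a and c and 66 for b: a and c are proud, b is home. The top and side views agree within a few mm. Next: the cover's angle and the hinge.

```bash
python3 - <<'E'
from h import *
th=np.radians(32.9);ex=np.array([np.cos(th),np.sin(th)]);ey=np.array([-ex[1],ex[0]]);c=np.array([564.2,70.])
for n in("top","side"):
    W=pts(n,np.load(f"pics/{n}d.npy"));p=np.load(f"pics/{n}p.npy")
    X=(W[...,:2]-c)@ex;Y=(W[...,:2]-c)@ey;Z=W[...,2]
    m=(abs(X)<130)&(abs(Y)<46)&(Z>85)
    print(n,"above 85:",m.sum())
    for z0 in range(85,200,10):
        k=m&(Z>=z0)&(Z<z0+10)
        if k.sum()>3: print(z0,k.sum(),"X med",np.median(X[k]).round(1),"Y range",np.percentile(Y[k],[3,97]).round(0))
    k=(abs(Y)<25)&(X>-110)&(X<110)
    for x0 in range(-110,110,10):
        q=k&(X>=x0)&(X<x0+10)
        if q.sum()>3: print("x",x0,q.sum(),"z med",np.median(Z[q]).round(1),end=" | ")
    print()
    # case rim & rows near sides
    for x0 in range(-105,105,15):
        q=(abs(abs(Y)-42)<4)&(X>=x0)&(X<x0+15)
        print(x0,np.nanmedian(Z[q]).round(1) if q.sum() else None,end=" ")
    print()
E
```

```text
top above 85: 563
85 61 X med 23.1 Y range [-32.  36.]
95 60 X med 26.6 Y range [-34.  35.]
105 65 X med 30.5 Y range [-34.  35.]
115 64 X med 34.4 Y range [-34.  35.]
125 63 X med 38.1 Y range [-36.  36.]
135 66 X med 41.6 Y range [-32.  35.]
145 66 X med 45.4 Y range [-34.  35.]
155 62 X med 49.8 Y range [-35.  35.]
165 56 X med 51.7 Y range [-29.  33.]
x -110 72 z med 73.2 | x -100 65 z med 73.1 | x -90 57 z med 69.2 | x -80 77 z med 59.1 | x -70 73 z med 70.6 | x -60 58 z med 69.9 | x -50 64 z med 60.1 | x -40 68 z med 66.6 | x -30 56 z med 65.2 | x -20 78 z med 62.3 | x -10 69 z med 71.2 | x 0 47 z med 68.5 | x 10 101 z med 70.7 | x 20 107 z med 95.1 | x 30 115 z med 121.0 | x 40 127 z med 148.3 | x 50 41 z med 166.2 | x 70 6 z med 72.6 | x 80 65 z med 74.0 | x 90 66 z med 73.4 | x 100 52 z med 70.7 | 
-105 73.7 -90 73.2 -75 73.0 -60 72.6 -45 72.8 -30 73.5 -15 73.2 0 73.4 15 73.8 30 72.9 45 73.1 60 74.4 75 75.3 90 75.0 
side above 85: 168
85 11 X med 27.2 Y range [-33.  40.]
95 10 X med 29.6 Y range [-33.  39.]
105 13 X med 35.0 Y range [-33.  39.]
115 6 X med 37.7 Y range [36. 38.]
125 13 X med 41.7 Y range [-5. 39.]
135 11 X med 45.4 Y range [-33.  40.]
145 17 X med 49.4 Y range [-34.  39.]
155 52 X med 56.8 Y range [-30.  38.]
165 35 X med 54.3 Y range [-19.  36.]
x -110 36 z med 70.9 | x -100 58 z med 71.6 | x -90 93 z med 66.7 | x -80 43 z med 61.3 | x -70 40 z med 67.6 | x -60 79 z med 68.2 | x -50 60 z med 61.1 | x -40 52 z med 64.5 | x -30 75 z med 64.6 | x -20 50 z med 58.8 | x -10 51 z med 68.6 | x 0 72 z med 67.7 | x 10 35 z med 62.0 | x 20 34 z med 71.6 | x 30 65 z med 71.6 | x 40 77 z med 71.7 | x 50 134 z med 152.3 | x 60 67 z med 72.0 | x 70 67 z med 71.7 | x 80 63 z med 71.9 | x 90 68 z med 72.0 | x 100 80 z med 71.3 | 
-105 72.6 -90 71.4 -75 71.8 -60 71.3 -45 71.5 -30 71.5 -15 71.4 0 71.5 15 72.0 30 71.9 45 71.8 60 73.2 75 73.4 90 73.3
```

Cover measured: a plane rising from X≈17 at the back face to X≈52 at z=165, about 1.93 rad open. Back face is at z≈72.5. Now I'll make a helper for move numbers.

```bash
cat >> h.py <<'E'
from scipy.spatial.transform import Rotation as R
from rig import sense
th=np.radians(32.9);EX=np.array([np.cos(th),np.sin(th),0]);EY=np.array([-EX[1],EX[0],0]);EZ=np.array([0,0,1.]);C=np.array([564.2,70.,0])
def state():
    s=sense();q=s["ee_rot"];return s,R.from_quat([q[1],q[2],q[3],q[0]])
def P(x,y,z): return C+EX*x+EY*y+EZ*z
def topad(w): w=np.asarray(w)-C; return np.array([w@EX,w@EY,w[2]])
def go(target,tilt=None,sgn=1):
    s,r=state(); A=r.as_matrix()
    d=A.T@(np.asarray(target)-s["eef_pos"])/300
    print("lin",d.round(4).tolist(),"norm mm",round(300*np.linalg.norm(d),1))
    if tilt is not None:
        x=np.sin(tilt)*EX-np.cos(tilt)*EZ; z=sgn*EY; y=np.cross(z,x); G=np.stack([x,y,z],1)
        v=R.from_matrix(A.T@G).as_rotvec(); print("rot",(v/.5).round(4).tolist(),"rad",np.linalg.norm(v).round(3))
def show():
    s,r=state();A=r.as_matrix()
    print("t",round(s["time_s"],2),"pad-frame",topad(s["eef_pos"]).round(1),"F",s["force"].round(2),"j",s["joints"].round(2),"grip",round(s["grip_width"],2))
    print("tool axes in pad frame (cols)",(np.stack([EX,EY,EZ])@A).round(3).tolist())
E
python3 - <<'E'
from h import *
show()
for sg in(1,-1):go(P(-57.5,12,230),0.15,sg)
E
```

```text
t 0.7 pad-frame [-578.4 -273.1  231.3] F [0.31 0.38 0.94] j [-1.35  0.31  1.5   0.    1.33 -0.22] grip 1.0
tool axes in pad frame (cols) [[0.0, 0.992, -0.127], [0.0, -0.127, -0.992], [-1.0, 0.0, -0.0]]
lin [0.0043, 1.6017, -1.1631] norm mm 593.8
rot [6.0121, 0.4517, -0.0288] rad 3.015
lin [0.0043, 1.6017, -1.1631] norm mm 593.8
rot [-0.2543, 0.0191, 0.2996] rad 0.197
```

```bash
python3 -m jog '[{"linear":[0,0.08,-0.058],"rotation":[0,0,0],"grip":0},{"linear":[0,0.16,-0.116],"rotation":[0,0,0],"grip":0},{"linear":[0,0.24,-0.174],"rotation":[0,0,0],"grip":0},{"linear":[0,0.32,-0.232],"rotation":[0,0,0],"grip":0},{"linear":[0,0.4,-0.29],"rotation":[0,0,0],"grip":0},{"linear":[0,0.48,-0.348],"rotation":[0,0,0],"grip":0},{"linear":[0,0.56,-0.406],"rotation":[-0.05,0,0.06],"grip":0},{"linear":[0,0.64,-0.464],"rotation":[-0.1,0,0.12],"grip":0},{"linear":[0,0.72,-0.522],"rotation":[-0.2,0.01,0.2],"grip":0},{"linear":[0,0.8,-0.58],"rotation":[-0.25,0.02,0.3],"grip":0},{"linear":[0,0.8,-0.58],"rotation":[-0.25,0.02,0.3],"grip":0},{"linear":[0,0.8,-0.58],"rotation":[-0.25,0.02,0.3],"grip":0}]'
python3 -c "
from h import *
show();go(P(-57.5,12,200),0.15,-1)"
```

```text
time_s: 1.7
eef_pos: [368.2, -212.4, 231.5]
ee_rot: [0.645, 0.384, 0.594, -0.291]
force: [0.7, -0.8, 0.1]
grip_width: -0.001
t 1.7 pad-frame [-318.  -130.6  231.5] F [ 0.73 -0.78  0.13] j [-0.89  0.06  1.82  0.16  1.26  0.06] grip -0.0
tool axes in pad frame (cols) [[0.149, 0.989, -0.001], [-0.0, -0.001, -1.0], [-0.989, 0.149, -0.0]]
lin [0.2333, 0.8424, -0.4762] norm mm 298.6
rot [-0.0017, 0.0002, 0.0003] rad 0.001
```

```bash
python3 -m jog '[{"linear":[0.023,0.084,-0.048],"rotation":[0,0,0],"grip":0},{"linear":[0.047,0.168,-0.096],"rotation":[0,0,0],"grip":0},{"linear":[0.07,0.252,-0.143],"rotation":[0,0,0],"grip":0},{"linear":[0.094,0.337,-0.19],"rotation":[0,0,0],"grip":0},{"linear":[0.117,0.42,-0.238],"rotation":[0,0,0],"grip":0},{"linear":[0.14,0.505,-0.286],"rotation":[0,0,0],"grip":0},{"linear":[0.163,0.59,-0.333],"rotation":[0,0,0],"grip":0},{"linear":[0.187,0.674,-0.381],"rotation":[0,0,0],"grip":0},{"linear":[0.21,0.758,-0.429],"rotation":[0,0,0],"grip":0},{"linear":[0.233,0.842,-0.476],"rotation":[0,0,0],"grip":0},{"linear":[0.233,0.842,-0.476],"rotation":[0,0,0],"grip":0},{"linear":[0.233,0.842,-0.476],"rotation":[0,0,0],"grip":0}]'
python3 - <<'E'
from h import *
from rig import capture
show();go(P(-57.5,12,92),0.15,-1)
p,d=capture("side");a=p[90:300,150:430,::-1];cv2.imwrite("pics/s1.png",cv2.resize(a,None,fx=2.8,fy=2.8,interpolation=cv2.INTER_CUBIC))
E
```

```text
time_s: 2.7
eef_pos: [509.7, 48.8, 199.6]
ee_rot: [0.645, 0.383, 0.594, -0.291]
force: [-0.5, 0.4, -0.1]
grip_width: -0.004
t 2.7 pad-frame [-57.3  11.8 199.6] F [-0.45  0.39 -0.1 ] j [-0.19  0.24  1.68  0.11  1.11  0.76] grip -0.0
tool axes in pad frame (cols) [[0.148, 0.989, 0.0], [-0.0, 0.0, -1.0], [-0.989, 0.148, 0.0]]
lin [0.3547, -0.0539, -0.0006] norm mm 107.6
rot [0.0008, 0.0001, 0.0024] rad 0.001
```

View pics/s1.png

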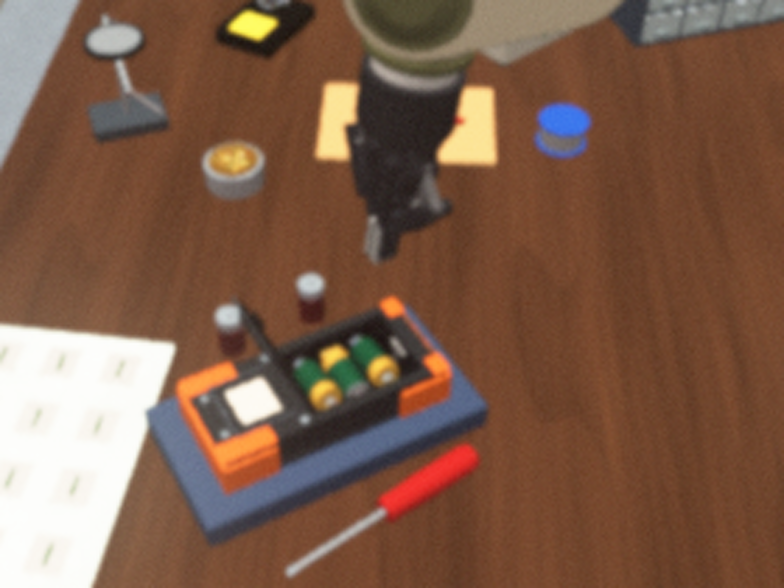

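The side view shows the shut fingertips at about (378,255), above cell a, with the workspace clear. Lowering to just above the cell.

```bash
python3 -m jog '[{"linear":[0.06,-0.009,0],"rotation":[0,0,0],"grip":0},{"linear":[0.12,-0.018,0],"rotation":[0,0,0],"grip":0},{"linear":[0.18,-0.027,0],"rotation":[0,0,0],"grip":0},{"linear":[0.24,-0.036,0],"rotation":[0,0,0],"grip":0},{"linear":[0.3,-0.045,0],"rotation":[0,0,0],"grip":0},{"linear":[0.355,-0.054,0],"rotation":[0,0,0],"grip":0},{"linear":[0.355,-0.054,0],"rotation":[0,0,0],"grip":0},{"linear":[0.355,-0.054,0],"rotation":[0,0,0],"grip":0}]'
python3 - <<'E'
from h import *
from rig import capture
show();go(P(-57.5,12,82),0.15,-1)
im=[]
p,d=capture("side");a=p[140:290,190:340,::-1];im.append(cv2.resize(a,(400,400),interpolation=cv2.INTER_CUBIC))
p,d=capture("top");a=p[130:255,195:320,::-1];im.append(cv2.resize(a,(400,400),interpolation=cv2.INTER_CUBIC))
cv2.imwrite("pics/s2.png",np.hstack(im))
E
```

```text
time_s: 3.42
eef_pos: [509.1, 46.8, 92.2]
ee_rot: [0.644, 0.384, 0.594, -0.292]
force: [1.0, -0.6, 0.4]
grip_width: 0.003
t 3.42 pad-frame [-58.8  10.4  92.2] F [ 0.96 -0.62  0.35] j [-0.19  0.38  1.81  0.14  0.84  0.72] grip 0.0
tool axes in pad frame (cols) [[0.148, 0.989, -0.003], [-0.0, -0.003, -1.0], [-0.989, 0.148, -0.0]]
lin [0.0344, -0.0007, -0.0052] norm mm 10.4
rot [-0.0051, 0.0005, 0.0036] rad 0.003
```

View pics/s2.png

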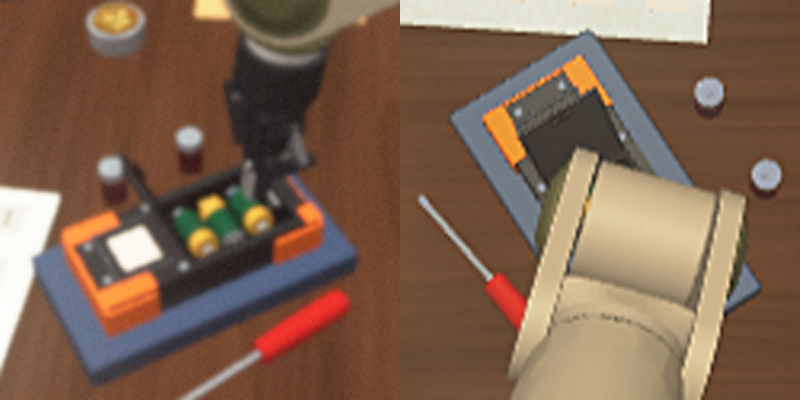

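```bash
cat >> h.py <<'E'
def proj(n,w):
    from rig import calibration
    c=calibration(n);K=c["intrinsics"];T=c["world_from_camera"]
    p=T[:3,:3].T@(np.asarray(w)-T[:3,3]);return np.array([K[0,2]+K[0,0]*p[0]/-p[2],K[1,2]+K[1,1]*-p[1]/-p[2]]).round(1)
E
python3 - <<'E'
from h import *
s,_=state()
u=proj("side",s["eef_pos"]);print("tcp side px",u,"in crop",(u-[190,140])*2.667)
for n,X in(("a",-57.5),("c",.5)):
    u=proj("side",P(X,12,73));print(n,u,(u-[190,140])*2.667)
E
```

```text
tcp side px [284.9 211.8] in crop [253.0983 191.4906]
a [284.9 217.8] [253.0983 207.4926]
c [264.3 226.3] [198.1581 230.1621]
```

```bash
python3 -m jog '[{"linear":[0.016,-0.0005,-0.0025],"rotation":[0,0,0],"grip":0},{"linear":[0.032,-0.001,-0.005],"rotation":[0,0,0],"grip":0},{"linear":[0.048,-0.002,-0.005],"rotation":[0,0,0],"grip":0},{"linear":[0.048,-0.002,-0.005],"rotation":[0,0,0],"grip":0},{"linear":[0.048,-0.002,-0.005],"rotation":[0,0,0],"grip":0}]'
python3 -m jog '[{"linear":[0.0033,-0.0005,0],"rotation":[0,0,0],"grip":0},{"linear":[0.0067,-0.001,0],"rotation":[0,0,0],"grip":0},{"linear":[0.0067,-0.001,0],"rotation":[0,0,0],"grip":0}]'
python3 -c "
from h import *
show()"
```

```text
time_s: 3.93
eef_pos: [510.3, 49.3, 78.7]
ee_rot: [0.645, 0.384, 0.593, -0.291]
force: [-0.2, -0.1, 0.4]
grip_width: -0.002
time_s: 4.18
eef_pos: [510.2, 49.4, 76.6]
ee_rot: [0.645, 0.384, 0.593, -0.291]
force: [-0.5, -0.2, 0.1]
grip_width: -0.001
t 4.18 pad-frame [-56.5  12.   76.6] F [-0.53 -0.18  0.11] j [-0.18  0.41  1.82  0.14  0.8   0.72] grip -0.0
tool axes in pad frame (cols) [[0.149, 0.989, -0.002], [-0.001, -0.001, -1.0], [-0.989, 0.149, 0.001]]
```

```bash
for i in 1 2 3; do python3 -m jog '[{"linear":[0.0033,-0.0005,0],"rotation":[0,0,0],"grip":0},{"linear":[0.0033,-0.0005,0],"rotation":[0,0,0],"grip":0}]' | egrep 'eef|force'; done
```

```text
eef_pos: [510.2, 49.3, 75.5]
force: [-0.1, 0.6, -0.6]
eef_pos: [510.2, 49.3, 74.4]
force: [0.3, 0.4, 1.1]
eef_pos: [510.1, 49.4, 73.4]
force: [-1.7, 0.0, 3.3]
```

```bash
for i in 1 2; do python3 -m jog '[{"linear":[0.0033,-0.0005,0],"rotation":[0,0,0],"grip":0},{"linear":[0.0033,-0.0005,0],"rotation":[0,0,0],"grip":0}]' | egrep 'eef|force'; done
```

```text
eef_pos: [510.0, 49.4, 72.5]
force: [-2.9, -0.0, 5.3]
eef_pos: [509.9, 49.4, 71.7]
force: [-3.4, 0.8, 7.1]
```

```bash
for i in 1 2; do python3 -m jog '[{"linear":[0.0033,-0.0005,0],"rotation":[0,0,0],"grip":0},{"linear":[0.0033,-0.0005,0],"rotation":[0,0,0],"grip":0}]' | egrep 'eef|force'; done
```

```text
eef_pos: [509.8, 49.5, 71.1]
force: [-3.9, 0.4, 8.2]
eef_pos: [509.7, 49.6, 70.3]
force: [0.4, -0.4, 0.2]
```

Cell a clicked in: the force rose to 8–9 N, then dropped to 0. Retracting, then over to c.

```bash
python3 -m jog '[{"linear":[-0.04,0.006,0],"rotation":[0,0,0],"grip":0},{"linear":[-0.08,0.012,0],"rotation":[0,0,0],"grip":0},{"linear":[-0.08,0.012,0],"rotation":[0,0,0],"grip":0},{"linear":[-0.08,0.012,0],"rotation":[0,0,0],"grip":0}]' | egrep 'eef|force'
python3 -c "
from h import *
show();go(P(1.2,12,95),0.2,-1)"
```

```text
eef_pos: [509.8, 49.6, 94.5]
force: [-0.4, -0.5, -0.4]
t 5.68 pad-frame [-56.8  12.4  94.5] F [-0.39 -0.51 -0.44] j [-0.18  0.38  1.81  0.14  0.85  0.73] grip -0.0
tool axes in pad frame (cols) [[0.149, 0.989, -0.001], [-0.001, -0.001, -1.0], [-0.989, 0.149, 0.001]]
lin [0.0271, 0.1913, 0.0012] norm mm 58.0
rot [-0.0018, 0.0019, 0.1005] rad 0.05
```

```bash
python3 -m jog '[{"linear":[0.005,0.038,0],"rotation":[0,0,0.1],"grip":0},{"linear":[0.01,0.076,0],"rotation":[0,0,0.1],"grip":0},{"linear":[0.016,0.115,0],"rotation":[0,0,0.1],"grip":0},{"linear":[0.022,0.153,0],"rotation":[0,0,0.1],"grip":0},{"linear":[0.027,0.191,0.001],"rotation":[0,0,0.1],"grip":0},{"linear":[0.027,0.191,0.001],"rotation":[0,0,0.1],"grip":0},{"linear":[0.027,0.191,0.001],"rotation":[0,0,0.1],"grip":0}]' | egrep 'eef|force'
python3 - <<'E'
from h import *
from rig import capture
show();go(P(.8,12,78),0.2,-1)
im=[]
p,d=capture("side");a=p[140:290,190:340,::-1];im.append(cv2.resize(a,(600,600),interpolation=cv2.INTER_CUBIC))
cv2.imwrite("pics/s3.png",np.hstack(im))
E
```

```text
eef_pos: [558.1, 80.8, 94.0]
force: [0.0, 0.3, -0.0]
t 6.27 pad-frame [ 0.7 12.4 94. ] F [ 0.    0.34 -0.  ] j [-0.12  0.46  1.69  0.17  0.84  0.77] grip 0.0
tool axes in pad frame (cols) [[0.197, 0.98, -0.0], [-0.0, -0.0, -1.0], [-0.98, 0.197, -0.0]]
lin [0.0524, -0.0104, 0.0013] norm mm 16.0
rot [-0.0009, 0.0001, 0.0028] rad 0.001
```

View pics/s3.png

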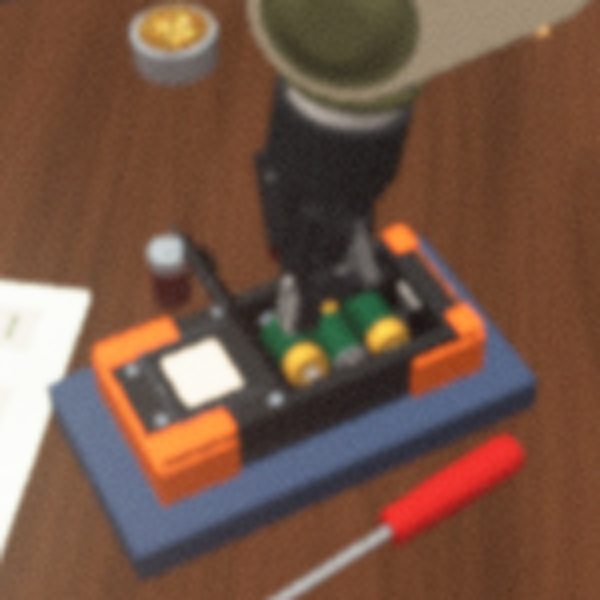

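The tip (290,310) stands just above cell c (300,355), and the gripper body is clear of the cover at (200,265). Lowering onto c.

```bash
python3 -m jog '[{"linear":[0.018,-0.0035,0],"rotation":[0,0,0],"grip":0},{"linear":[0.036,-0.007,0],"rotation":[0,0,0],"grip":0},{"linear":[0.053,-0.0105,0.001],"rotation":[0,0,0],"grip":0},{"linear":[0.053,-0.0105,0.001],"rotation":[0,0,0],"grip":0},{"linear":[0.053,-0.0105,0.001],"rotation":[0,0,0],"grip":0}]'| egrep 'eef|force'
for i in 1 2 3 4; do python3 -m jog '[{"linear":[0.0033,-0.0007,0],"rotation":[0,0,0],"grip":0},{"linear":[0.0033,-0.0007,0],"rotation":[0,0,0],"grip":0}]' | egrep 'eef|force'; done
```

```text
eef_pos: [557.8, 80.3, 77.5]
force: [0.7, -0.8, -0.3]
eef_pos: [557.8, 80.2, 76.5]
force: [0.1, 0.0, -0.1]
eef_pos: [557.7, 80.2, 75.4]
force: [0.1, -0.6, 0.1]
eef_pos: [557.8, 80.3, 74.5]
force: [0.3, 0.9, 1.9]
eef_pos: [557.8, 80.4, 73.7]
force: [-1.2, 0.8, 4.0]
```

```bash
for i in 1 2; do python3 -m jog '[{"linear":[0.0033,-0.0007,0],"rotation":[0,0,0],"grip":0},{"linear":[0.0033,-0.0007,0],"rotation":[0,0,0],"grip":0}]' | egrep 'eef|force'; done
```

```text
eef_pos: [557.9, 80.6, 73.0]
force: [-2.1, 1.6, 6.4]
eef_pos: [557.9, 80.8, 72.5]
force: [-3.0, 1.5, 8.5]
```

```bash
for i in 1; do python3 -m jog '[{"linear":[0.0033,-0.0007,0],"rotation":[0,0,0],"grip":0},{"linear":[0.0033,-0.0007,0],"rotation":[0,0,0],"grip":0}]' | egrep 'eef|force'; done
```

```text
eef_pos: [557.9, 80.9, 72.1]
force: [-4.2, 1.3, 8.7]
```

```bash
python3 -m jog '[{"linear":[0.0033,-0.0007,0],"rotation":[0,0,0],"grip":0},{"linear":[0.0033,-0.0007,0],"rotation":[0,0,0],"grip":0}]' | egrep 'eef|force'
```

```text
eef_pos: [557.8, 81.1, 71.6]
force: [-3.7, 1.0, 7.7]
```

```bash
python3 -m jog '[{"linear":[0.0033,-0.0007,0],"rotation":[0,0,0],"grip":0},{"linear":[0.0033,-0.0007,0],"rotation":[0,0,0],"grip":0}]' | egrep 'eef|force'
```

```text
eef_pos: [557.8, 81.2, 70.5]
force: [-0.6, 0.1, 0.0]
```

Cell c clicked too. Retracting up along the tool axis and checking the cells in a picture.

```bash
python3 -m jog '[{"linear":[-0.08,0,0],"rotation":[0,0,0],"grip":0},{"linear":[-0.17,-0.02,0],"rotation":[0,0,0],"grip":0},{"linear":[-0.27,-0.08,0],"rotation":[0,0,0],"grip":0},{"linear":[-0.37,-0.17,0],"rotation":[0,0,0],"grip":0},{"linear":[-0.45,-0.27,0],"rotation":[0,0,0],"grip":0},{"linear":[-0.5,-0.37,0],"rotation":[0,0,0],"grip":0},{"linear":[-0.5,-0.45,0],"rotation":[0,0,0],"grip":0},{"linear":[-0.5,-0.45,0],"rotation":[0,0,0],"grip":0}]' | egrep 'eef|force'
python3 - <<'E'
from h import *
from rig import capture
show()
im=[]
p,d=capture("side");im.append(cv2.resize(p[170:290,190:340,::-1],(500,400),interpolation=cv2.INTER_CUBIC))
W=pts("side",np.where(d==0,np.nan,d))
p2,d2=capture("side");d=np.where(d==0,d2,(d+d2)/2);W=pts("side",d)
hsv=cv2.cvtColor(p,cv2.COLOR_RGB2HSV).astype(int)
m=(hsv[...,0]>19)&(hsv[...,0]<32)&(hsv[...,1]>110)&(hsv[...,2]>120);r=np.zeros_like(m);r[200:240,250:300]=1
k,l,st,ce=cv2.connectedComponentsWithStats((m&r).astype(np.uint8))
for i in range(1,k):
    if st[i,4]>10: print(st[i,4],ce[i].round(1),np.nanmedian(W[l==i],0).round(1),"pad",topad(np.nanmedian(W[l==i],0)).round(1))
p,d=capture("top");im.append(cv2.resize(p[130:255,195:320,::-1],(400,400),interpolation=cv2.INTER_CUBIC)[:,:300])
cv2.imwrite("pics/s4.png",np.hstack(im))
E
```

```text
eef_pos: [419.3, -8.2, 190.6]
force: [0.7, -0.2, -0.8]
t 8.9 pad-frame [-164.1   13.   190.6] F [ 0.67 -0.24 -0.77] j [-0.41  0.03  1.96  0.19  1.04  0.5 ] grip -0.0
tool axes in pad frame (cols) [[0.198, 0.98, -0.002], [0.0, -0.002, -1.0], [-0.98, 0.198, -0.001]]
39 [268.4 217.2] [552.2  41.6  63.3] pad [-25.5 -17.3  63.3]
34 [284.9 221.9] [508.7  55.   64.3] pad [-54.8  17.6  64.3]
35 [264.8 230.2] [556.4  86.3  65.4] pad [ 2.3 18.  65.4]
```

View pics/s4.png

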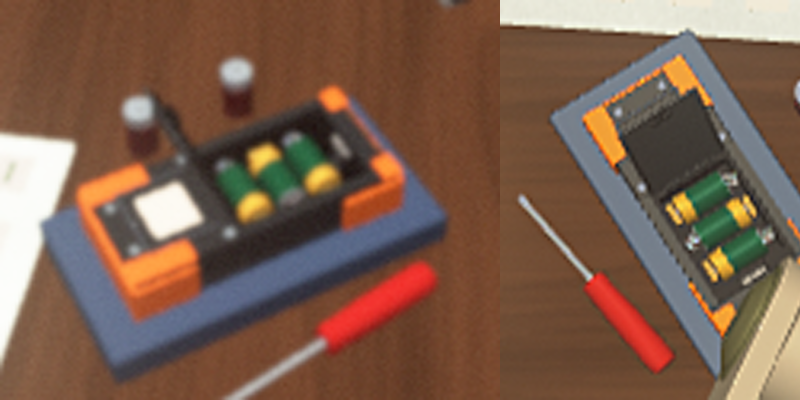

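All three gold ends now read z≈64 at pad Y≈±17.5, so every cell is home; the old cells and the screwdriver haven't moved. Next, go round behind the cover.

```bash
python3 -c "
from h import *
go(P(-100,0,245),0,-1);go(P(92,0,245),0,-1)"
```

```text
lin [-0.1365, 0.2355, 0.0414] norm mm 82.6
rot [-0.0014, -0.0009, -0.4004] rad 0.2
lin [-0.0092, 0.8627, 0.0409] norm mm 259.1
rot [-0.0014, -0.0009, -0.4004] rad 0.2
```

```bash
python3 -m jog '[{"linear":[-0.07,0.06,0.01],"rotation":[0,0,-0.1],"grip":0},{"linear":[-0.137,0.15,0.02],"rotation":[0,0,-0.2],"grip":0},{"linear":[-0.137,0.236,0.04],"rotation":[0,0,-0.3],"grip":0},{"linear":[-0.118,0.33,0.04],"rotation":[0,0,-0.4],"grip":0},{"linear":[-0.1,0.42,0.04],"rotation":[0,0,-0.4],"grip":0},{"linear":[-0.082,0.51,0.04],"rotation":[0,0,-0.4],"grip":0},{"linear":[-0.063,0.6,0.04],"rotation":[0,0,-0.4],"grip":0},{"linear":[-0.045,0.69,0.04],"rotation":[0,0,-0.4],"grip":0},{"linear":[-0.027,0.78,0.04],"rotation":[0,0,-0.4],"grip":0},{"linear":[-0.009,0.863,0.04],"rotation":[0,0,-0.4],"grip":0},{"linear":[-0.009,0.863,0.04],"rotation":[0,0,-0.4],"grip":0},{"linear":[-0.009,0.863,0.04],"rotation":[0,0,-0.4],"grip":0}]' | egrep 'eef|force'
python3 -c "
from h import *
show();go(P(92,0,140),0,-1)"
```

```text
eef_pos: [641.9, 121.8, 243.0]
force: [-0.1, -0.1, 0.7]
t 10.05 pad-frame [ 93.4   1.3 243. ] F [-0.13 -0.1   0.66] j [0.01 0.6  1.03 0.   1.51 1.  ] grip 0.0
tool axes in pad frame (cols) [[-0.002, 1.0, 0.001], [0.001, 0.001, -1.0], [-1.0, -0.002, -0.001]]
lin [0.3434, -0.0042, 0.0048] norm mm 103.0
rot [0.0028, -0.003, 0.0031] rad 0.003
```

```bash
python3 -m jog '[{"linear":[0.07,0,0],"rotation":[0,0,0],"grip":0},{"linear":[0.14,0,0],"rotation":[0,0,0],"grip":0},{"linear":[0.21,0,0],"rotation":[0,0,0],"grip":0},{"linear":[0.28,0,0.005],"rotation":[0,0,0],"grip":0},{"linear":[0.343,0,0.005],"rotation":[0,0,0],"grip":0},{"linear":[0.343,0,0.005],"rotation":[0,0,0],"grip":0},{"linear":[0.343,0,0.005],"rotation":[0,0,0],"grip":0}]' | egrep 'eef|force'
python3 - <<'E'
from h import *
from rig import capture
show()
p,d=capture("side");cv2.imwrite("pics/s5.png",cv2.resize(p[110:290,160:340,::-1],(600,600),interpolation=cv2.INTER_CUBIC))
# arc waypoints, TCP vertical tool; print tool-axis increments from now
s,r=state();A=r.as_matrix()
for t in np.arange(1.5,0.05,-.1):
    ca=np.array([-np.cos(t),np.sin(t)]);n=np.array([np.sin(t),np.cos(t)])
    rr=92; c=np.array([18,70.5])+rr*ca+4*n
    tgt=P(c[0]+11,0,c[1]); print(round(t,2),topad(tgt).round(0),(A.T@(tgt-s["eef_pos"])/300).round(3))
E
```

```text
eef_pos: [642.1, 120.7, 140.0]
force: [-0.0, 0.2, 0.3]
t 10.63 pad-frame [ 92.9   0.2 140. ] F [-0.03  0.21  0.31] j [0.01 0.67 1.18 0.   1.29 1.  ] grip -0.0
tool axes in pad frame (cols) [[-0.003, 1.0, 0.001], [0.002, 0.001, -1.0], [-1.0, -0.003, -0.002]]
1.5 [ 26.  -0. 163.] [-0.071 -0.223 -0.001]
1.4 [ 17.   0. 162.] [-0.068 -0.254 -0.001]
1.3 [  8.  -0. 160.] [-0.063 -0.284 -0.001]
1.2 [ -1.  -0. 158.] [-0.054 -0.314 -0.001]
1.1 [ -9.  -0. 154.] [-0.043 -0.342 -0.001]
1.0 [-17.  -0. 150.] [-0.029 -0.37  -0.001]
0.9 [-25.   0. 145.] [-0.012 -0.395 -0.001]
0.8 [-32.  -0. 139.] [ 0.007 -0.419 -0.001]
0.7 [-39.   0. 133.] [ 0.028 -0.441 -0.001]
0.6 [-45.   0. 126.] [ 0.052 -0.461 -0.001]
0.5 [-50.   0. 118.] [ 0.078 -0.478 -0.001]
0.4 [-54.   0. 110.] [ 0.105 -0.492 -0.001]
0.3 [-58.   0. 102.] [ 0.133 -0.504 -0.001]
0.2 [-60.   0.  93.] [ 0.162 -0.513 -0.001]
0.1 [-62.   0.  84.] [ 0.192 -0.519 -0.001]
```

View pics/s5.png

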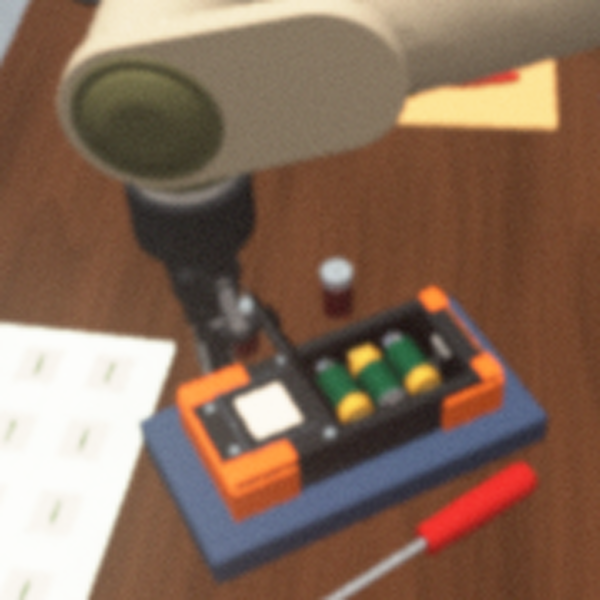

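The fingers (205,340) are behind the leaning cover (265,320). Sweeping it over now.

```bash
python3 -m jog '[{"linear":[-0.033,-0.043,0],"rotation":[0,0,0],"grip":0},{"linear":[-0.05,-0.093,0],"rotation":[0,0,0],"grip":0},{"linear":[-0.055,-0.118,0],"rotation":[0,0,0],"grip":0},{"linear":[-0.057,-0.143,0],"rotation":[0,0,0],"grip":0},{"linear":[-0.059,-0.168,0],"rotation":[0,0,0],"grip":0},{"linear":[-0.06,-0.193,0],"rotation":[0,0,0],"grip":0},{"linear":[-0.06,-0.22,0],"rotation":[0,0,0],"grip":0},{"linear":[-0.06,-0.25,0],"rotation":[0,0,0],"grip":0},{"linear":[-0.053,-0.278,0],"rotation":[0,0,0],"grip":0},{"linear":[-0.046,-0.307,0],"rotation":[0,0,0],"grip":0},{"linear":[-0.046,-0.307,0],"rotation":[0,0,0],"grip":0},{"linear":[-0.046,-0.307,0],"rotation":[0,0,0],"grip":0}]'
python3 - <<'E'
from h import *
from rig import capture
show()
p,d=capture("side");cv2.imwrite("pics/s6.png",cv2.resize(p[110:290,160:340,::-1],(600,600),interpolation=cv2.INTER_CUBIC))
E
```

```text
time_s: 11.68
eef_pos: [565.4, 70.4, 155.2]
ee_rot: [0.621, 0.338, 0.622, -0.338]
force: [-0.3, -0.0, 0.8]
grip_width: -0.0
t 11.68 pad-frame [  1.3  -0.3 155.2] F [-0.28 -0.03  0.81] j [-0.08  0.48  1.46  0.    1.2   0.91] grip -0.0
tool axes in pad frame (cols) [[-0.001, 1.0, 0.001], [0.001, 0.001, -1.0], [-1.0, -0.001, -0.001]]
```

View pics/s6.png

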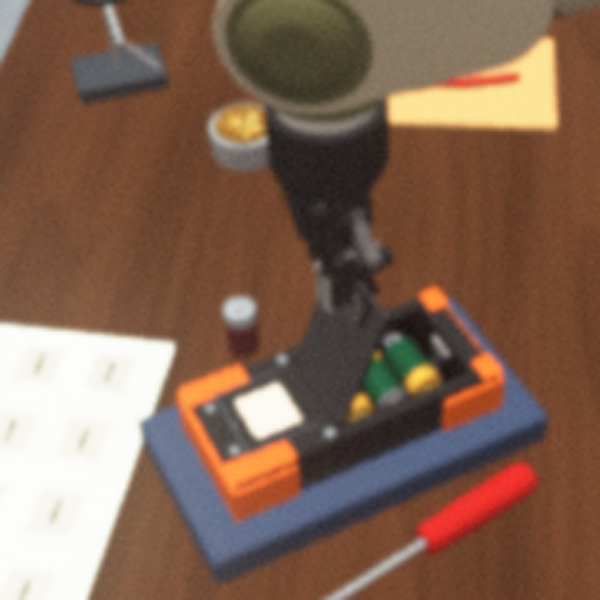

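The cover has followed to about 1.2 rad with almost no force. Continuing down, stopping well short of the catch.

```bash
python3 -m jog '[{"linear":[0.014,-0.028,0],"rotation":[0,0,0],"grip":0},{"linear":[0.028,-0.055,0],"rotation":[0,0,0],"grip":0},{"linear":[0.045,-0.08,0],"rotation":[0,0,0],"grip":0},{"linear":[0.063,-0.102,0],"rotation":[0,0,0],"grip":0},{"linear":[0.084,-0.123,0],"rotation":[0,0,0],"grip":0},{"linear":[0.106,-0.142,0],"rotation":[0,0,0],"grip":0},{"linear":[0.13,-0.159,0],"rotation":[0,0,0],"grip":0},{"linear":[0.156,-0.181,0],"rotation":[0,0,0],"grip":0},{"linear":[0.179,-0.197,0],"rotation":[0,0,0],"grip":0},{"linear":[0.193,-0.205,0],"rotation":[0,0,0],"grip":0},{"linear":[0.207,-0.212,0],"rotation":[0,0,0],"grip":0},{"linear":[0.222,-0.219,0],"rotation":[0,0,0],"grip":0},{"linear":[0.222,-0.219,0],"rotation":[0,0,0],"grip":0},{"linear":[0.222,-0.219,0],"rotation":[0,0,0],"grip":0}]'
python3 - <<'E'
from h import *
from rig import capture
show()
p,d=capture("side");cv2.imwrite("pics/s7.png",cv2.resize(p[110:290,160:340,::-1],(600,600),interpolation=cv2.INTER_CUBIC))
E
```

```text
time_s: 12.9
eef_pos: [510.6, 34.9, 88.6]
ee_rot: [0.621, 0.338, 0.622, -0.338]
force: [0.1, -0.3, -0.2]
grip_width: 0.003
t 12.9 pad-frame [-64.1  -0.4  88.6] F [ 0.06 -0.26 -0.23] j [-0.16  0.45  1.71  0.    0.98  0.83] grip 0.0
tool axes in pad frame (cols) [[-0.0, 1.0, 0.001], [0.001, 0.001, -1.0], [-1.0, -0.0, -0.001]]
```

View pics/s7.png

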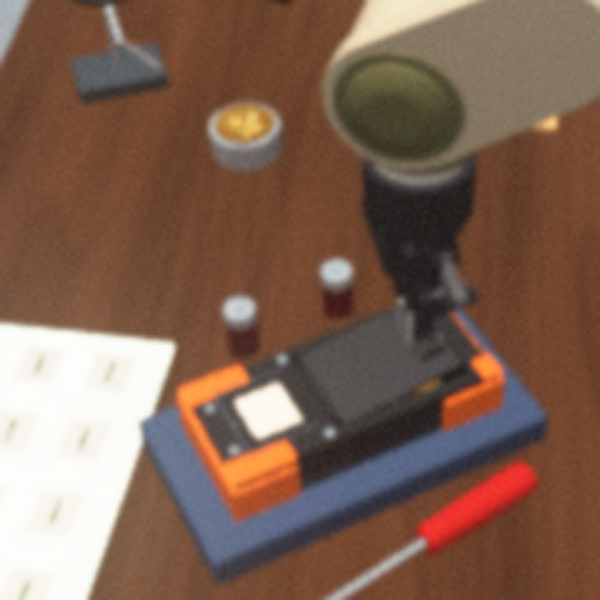

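```bash
python3 -m jog '[{"linear":[0.006,-0.005,0],"rotation":[0,0,0],"grip":0},{"linear":[0.012,-0.01,0],"rotation":[0,0,0],"grip":0},{"linear":[0.018,-0.01,0],"rotation":[0,0,0],"grip":0},{"linear":[0.018,-0.01,0],"rotation":[0,0,0],"grip":0}]' | egrep 'eef|force'
for i in 1 2 3; do python3 -m jog '[{"linear":[0.0033,0,0],"rotation":[0,0,0],"grip":0},{"linear":[0.0033,0,0],"rotation":[0,0,0],"grip":0}]' | egrep 'eef|force'; done
```

```text
eef_pos: [508.1, 33.2, 83.1]
force: [-0.1, -0.5, 0.2]
eef_pos: [508.0, 33.2, 81.9]
force: [-0.4, -0.0, 0.9]
eef_pos: [508.0, 33.3, 80.9]
force: [-0.8, 0.2, 0.5]
eef_pos: [508.0, 33.1, 80.0]
force: [-0.6, -0.6, 3.6]
```

```bash
for i in 1 2; do python3 -m jog '[{"linear":[0.0033,0,0],"rotation":[0,0,0],"grip":0},{"linear":[0.0033,0,0],"rotation":[0,0,0],"grip":0}]' | egrep 'eef|force'; done
```

```text
eef_pos: [507.9, 33.0, 79.1]
force: [-2.7, -1.3, 5.3]
eef_pos: [507.8, 32.8, 78.5]
force: [-1.8, -0.9, 7.4]
```

```bash
for i in 1; do python3 -m jog '[{"linear":[0.0033,0,0],"rotation":[0,0,0],"grip":0},{"linear":[0.0033,0,0],"rotation":[0,0,0],"grip":0}]' | egrep 'eef|force'; done
```

```text
eef_pos: [507.8, 32.6, 77.9]
force: [-2.9, -2.2, 8.8]
```

```bash
python3 -m jog '[{"linear":[0.0033,0,0],"rotation":[0,0,0],"grip":0},{"linear":[0.0033,0,0],"rotation":[0,0,0],"grip":0}]' | egrep 'eef|force'
```

```text
eef_pos: [507.8, 32.4, 77.5]
force: [-4.2, -0.7, 9.6]
```

```bash
python3 -m jog '[{"linear":[0.0033,0,0],"rotation":[0,0,0],"grip":0},{"linear":[0.0033,0,0],"rotation":[0,0,0],"grip":0}]' | egrep 'eef|force'
```

```text
eef_pos: [507.9, 32.5, 76.8]
force: [0.1, -0.1, -0.4]
```

The cover snapped: force went from 9.6 N to 0. Retracting and checking.

```bash
python3 -m jog '[{"linear":[-0.06,0,0],"rotation":[0,0,0],"grip":0},{"linear":[-0.15,0,0],"rotation":[0,0,0],"grip":0},{"linear":[-0.27,0,0],"rotation":[0,0,0],"grip":0},{"linear":[-0.38,-0.1,0],"rotation":[0,0,0],"grip":0},{"linear":[-0.45,-0.2,0],"rotation":[0,0,0],"grip":0},{"linear":[-0.5,-0.3,0.1],"rotation":[0,0,0],"grip":0},{"linear":[-0.5,-0.4,0.2],"rotation":[0,0,0],"grip":0},{"linear":[-0.5,-0.5,0.3],"rotation":[0,0,0],"grip":0},{"linear":[-0.5,-0.55,0.4],"rotation":[0,0,0],"grip":0},{"linear":[-0.5,-0.55,0.5],"rotation":[0,0,0],"grip":0},{"linear":[-0.5,-0.55,0.5],"rotation":[0,0,0],"grip":0},{"linear":[-0.5,-0.55,0.5],"rotation":[0,0,0],"grip":0}]'
python3 - <<'E'
from h import *
from rig import capture
show()
im=[];D=[]
for i in range(3):
    p,d=capture("side");D.append(np.where(d==0,np.nan,d))
im.append(cv2.resize(p[170:290,190:340,::-1],(500,400),interpolation=cv2.INTER_CUBIC))
W=pts("side",np.nanmedian(D,0));X=(W-C)@EX;Y=(W-C)@EY
for x in range(-90,40,10):
    k=(abs(Y)<30)&(X>=x)&(X<x+10);print(x,np.nanmedian(W[k][:,2]).round(1),end="; ")
k=(abs(abs(Y)-43)<4)&(X>-80)&(X<40);print("rim",np.nanmedian(W[k][:,2]).round(1))
p,d=capture("top");im.append(cv2.resize(p[130:255,195:320,::-1],(400,400),interpolation=cv2.INTER_CUBIC)[:,:300])
cv2.imwrite("pics/s8.png",np.hstack(im))
E
```

```text
time_s: 15.62
eef_pos: [451.4, -183.8, 226.5]
ee_rot: [0.621, 0.337, 0.622, -0.338]
force: [-0.5, 0.8, 0.3]
grip_width: -0.001
t 15.62 pad-frame [-232.6 -151.9  226.5] F [-0.46  0.81  0.28] j [-0.63  0.23  1.61 -0.    1.29  0.37] grip -0.0
tool axes in pad frame (cols) [[-0.002, 1.0, 0.0], [0.0, 0.0, -1.0], [-1.0, -0.002, -0.0]]
-90 68.4; -80 72.8; -70 73.4; -60 71.5; -50 71.1; -40 71.0; -30 71.0; -20 71.3; -10 71.1; 0 70.9; 10 71.2; 20 71.6; 30 71.6; rim 71.5
```

View pics/s8.png

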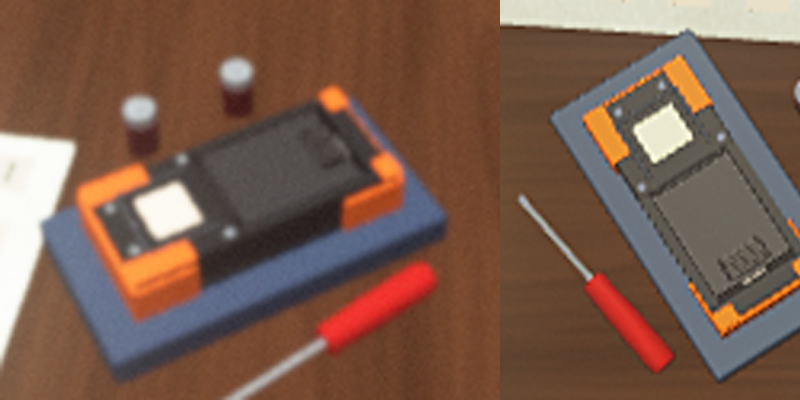

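The cover is flush: its surface reads 71.1 against a rim at 71.5, and the thumb pad reads +2 mm. The old cells and screwdriver are unmoved. Handing in.

```bash
python3 -c "
from rig import *
print(finish_job())"
```

```text
the job is handed in; nothing more can be done
None
```

The tester's cells are all home and its battery cover is snapped shut; I handed the job in after about 16 s of robot time.

- **Cells:** a and c were proud and b was already home. I pressed a, then c, in roughly 1 mm steps, stopping when the push dropped from about 9 N to 0. A picture afterwards showed all three gold ends at the same height, 63 to 65 mm.
- **Cover:** I swung it over from behind and pressed its thumb pad until it snapped. The push went from 9.6 N vertically (about 10.5 N in total, the highest I read) to 0.
- **Last checks:** The side camera's depth put the cover at 71.1 mm against a case rim of 71.5 mm, with the thumb pad about 2 mm above the rim, as it should be when shut. The final close-ups show the used cells and the screwdriver where they were. I did not re-check the tray, board, cutters, spool and tip cleaner; the arm only passed well above the table away from the pad. The arm ended clear of everything.
- **Disagreement:** The two cameras differed by up to about 6 mm on the pad's centre. I used a position between them, and the presses landed where intended.

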